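Rock the arm units for play and knock out the worn ones

TASK

Check every blue arm unit in the rack for worn hinges: rock its arm by the orange knob as far as it goes to the left, then as far as it goes to the right; a good arm hardly moves, a worn one swings well over. Leave the good units where they are; hold the steel block in the gripper and use it to knock each worn unit straight back along its slot out of its clips (never shove a unit out with the fingers themselves), then lift it out and stand it upright inside the white line of the red mat. Finally leave the block lying flat on the table, and do not disturb the spool, the jar or the caliper.

Things in the scene. Friction and masses are not known exactly. Their poses are not given: they have to be found in the camera images.
- rack: aluminium rack plate fixed to the table, 90 (x) x 360 (y) x 8 mm, origin under its centre, +x away from the robot. Slots at y = +140, +70, 0, -70, -140 mm, some empty. A unit sits at home with its origin at x = -12, z = 8 mm, held by clips; pushed straight back (rack +x) 16 mm or more it is clear of them and lifts out freely; a 12 mm high dark bar stops it at 26 mm
- rack_clips (a point): middle of the row of dark steel clips on the rack, at their top, 19.5 mm above the table, rack x = -12 mm. They stand between the slots, x -20 to -4 mm in the rack, and their sprung lips hold each unit's ears down: a unit at home cannot be lifted, and is jammed with 8 to 15 N of friction against sliding
- unit_a: blue arm unit, may be absent; good and worn look alike. 0.25 kg, body 40 (x) x 34 (y) x 42 mm, origin under its centre, frame parallel to the rack's at first. Steel ears at its foot: 50 mm over all in y, x -8 to 8, 6 mm high. Brass strike pad on its front: x -30 to -20, 24 mm wide, z 6 to 28 mm. Once clear of the clips grip the body across y at z 18 to 40 mm; 36 mm free between bodies
- unit_a_arm (a joint): angle (rad) of this unit's steel arm on a hinge pin along x, 44 mm above the unit's underside; + leans to rack +y (the robot's left), - to its right, 0 upright. It turns with slight friction (under 1 N at the knob), stays where left and stops hard: a good arm at about 0.03 either way, a worn one at about 0.26
- unit_a_tip (a point): centre of the orange knob on the end of this unit's arm: 12 mm thick in y, 24 mm long in x, 36 mm from the hinge pin; 88 mm above the table with the unit in the rack
- unit_b: blue arm unit, may be absent; good and worn look alike. 0.25 kg, body 40 (x) x 34 (y) x 42 mm, origin under its centre, frame parallel to the rack's at first. Steel ears at its foot: 50 mm over all in y, x -8 to 8, 6 mm high. Brass strike pad on its front: x -30 to -20, 24 mm wide, z 6 to 28 mm. Once clear of the clips grip the body across y at z 18 to 40 mm; 36 mm free between bodies
- unit_b_arm (a joint): angle (rad) of this unit's steel arm on a hinge pin along x, 44 mm above the unit's underside; + leans to rack +y (the robot's left), - to its right, 0 upright. It turns with slight friction (under 1 N at the knob), stays where left and stops hard: a good arm at about 0.03 either way, a worn one at about 0.26
- unit_b_tip (a point): centre of the orange knob on the end of this unit's arm: 12 mm thick in y, 24 mm long in x, 36 mm from the hinge pin; 88 mm above the table with the unit in the rack
- unit_c: blue arm unit, may be absent; good and worn look alike. 0.25 kg, body 40 (x) x 34 (y) x 42 mm, origin under its centre, frame parallel to the rack's at first. Steel ears at its foot: 50 mm over all in y, x -8 to 8, 6 mm high. Brass strike pad on its front: x -30 to -20, 24 mm wide, z 6 to 28 mm. Once clear of the clips grip the body across y at z 18 to 40 mm; 36 mm free between bodies
- unit_c_arm (a joint): angle (rad) of this unit's steel arm on a hinge pin along x, 44 mm above the unit's underside; + leans to rack +y (the robot's left), - to its right, 0 upright. It turns with slight friction (under 1 N at the knob), stays where left and stops hard: a good arm at about 0.03 either way, a worn one at about 0.26
- unit_c_tip (a point): centre of the orange knob on the end of this unit's arm: 12 mm thick in y, 24 mm long in x, 36 mm from the hinge pin; 88 mm above the table with the unit in the rack
- unit_d: blue arm unit, may be absent; good and worn look alike. 0.25 kg, body 40 (x) x 34 (y) x 42 mm, origin under its centre, frame parallel to the rack's at first. Steel ears at its foot: 50 mm over all in y, x -8 to 8, 6 mm high. Brass strike pad on its front: x -30 to -20, 24 mm wide, z 6 to 28 mm. Once clear of the clips grip the body across y at z 18 to 40 mm; 36 mm free between bodies
- unit_d_arm (a joint): angle (rad) of this unit's steel arm on a hinge pin along x, 44 mm above the unit's underside; + leans to rack +y (the robot's left), - to its right, 0 upright. It turns with slight friction (under 1 N at the knob), stays where left and stops hard: a good arm at about 0.03 either way, a worn one at about 0.26
- unit_d_tip (a point): centre of the orange knob on the end of this unit's arm: 12 mm thick in y, 24 mm long in x, 36 mm from the hinge pin; 88 mm above the table with the unit in the rack
- unit_e: blue arm unit, may be absent; good and worn look alike. 0.25 kg, body 40 (x) x 34 (y) x 42 mm, origin under its centre, frame parallel to the rack's at first. Steel ears at its foot: 50 mm over all in y, x -8 to 8, 6 mm high. Brass strike pad on its front: x -30 to -20, 24 mm wide, z 6 to 28 mm. Once clear of the clips grip the body across y at z 18 to 40 mm; 36 mm free between bodies
- unit_e_arm (a joint): angle (rad) of this unit's steel arm on a hinge pin along x, 44 mm above the unit's underside; + leans to rack +y (the robot's left), - to its right, 0 upright. It turns with slight friction (under 1 N at the knob), stays where left and stops hard: a good arm at about 0.03 either way, a worn one at about 0.26
- unit_e_tip (a point): centre of the orange knob on the end of this unit's arm: 12 mm thick in y, 24 mm long in x, 36 mm from the hinge pin; 88 mm above the table with the unit in the rack
- reject_mat: flat red mat with a white border line, fixed on the table, 120 (x) x 180 (y) x 3 mm, origin at the centre of its underside
- steel_block: loose grey steel block, 40 (x) x 30 (y) x 20 mm high, about 0.2 kg, origin at the centre of its underside; grip it across its 30 mm width so that its 40 mm length points at the strike pad
- solder_spool: blue and white spool, 56 mm across, 32 mm high, bystander, origin under its centre
- terminal_jar: white jar with a yellow lid, 55 mm across, 70 mm high, bystander, origin under its centre
- caliper: digital caliper lying on the table, 61 x 170 x 13 mm, bystander, origin under its centre

How it is judged:
By the outcome, as a careful person would: the job done as asked, in the order asked, and still so for the second after the job is handed in, with the robot touching nothing.
Of unit_b, unit_e only 1 to 2 are there at a start; the rules pass over those that are not, and their reading is None.
Of unit_a, unit_c, unit_d only 2 to 3 are there at a start; the rules pass over those that are not, and their reading is None.
At some moment in a run one of steel_block may be knocked a few centimetres aside while the robot is not near it.
Once in a run the grip may slacken for a moment while it holds something.
It also fails if it takes over 210 s, if anything falls off the work surface, if the arm or the gripper's body presses on something with over 40 N, if the wrist force passes 120 N, or if a joint passes its speed limit or range.

ROBOT

A 7-joint arm with a two-finger parallel gripper is mounted at the origin on a cart in front of the work surface, level with it; the furniture and walls round the work are solid. World frame = base frame: x ahead of the robot, y to its left, z up, the work surface at z = 0. Lengths are in m, angles in rad, forces in N, time in s.
With the tool pointing down it reaches from about 0.425 to 0.875 m from the base axis. Payload 4.7 kg.
Tool frame: the origin (TCP) lies at the very end of the fingers, on their centre line; the grasp point (between the pads) lies 19 mm behind it; z points along the fingers, y is the line along which they close (so a half turn about z gives the same grasp; the last joint's range is limited). The gripper opens to 87 mm and grips with 3 to 60 N. Pads are 19 mm wide; open, the fingers measure 117 mm over their backs; the gripper's body (75 mm by 190 mm) begins 51 mm behind the grasp point.
Start: joints at [1.249, 0.321, -0.07, 1.45, 0.023, 1.371, -0.057], TCP at [0.214, -0.614, 0.223] pointing down, gripper open.
Joint ranges: [-2.86, 2.86], [-0.3, 2.09], [-1.38, 1.24], [0.06, 2.45], [-1.56, 4.7], [0.09, 2.05], [-2.69, 2.69]. Speed limits (rad/s): [2.57, 2.57, 3.14, 3.14, 3.14, 3.14, 3.14].

INTERFACE

Orientations are given as a rotation vector (axis times angle).
In Python, from bench import ctrl gives the robot as it stands.
- The arm moves only by the shell command python3 -m jog 'ROWS' [FORCE]. ROWS is JSON, a list that holds one entry, the list of rows, each a list of 7 numbers: the shift along the tool's x, y, z in mm, then the turn, a rotation vector about the tool's x, y, z in degrees, then the finger opening in mm, from 0 to 87. A call has 1 to 10 rows; each row is the pose to reach, as a shift and turn from the pose commanded when the call began, along the tool's axes at that moment; what a row does not reach only later rows make up. A row lasts 1/10 s, in which the tool goes at most 50 mm and 8.59 degrees, less where a joint would pass 70% of its speed; a pose out of reach is approached as far as the arm can. A call with a gripper value outside its range is refused whole. The fingers move at their own pace and stop on an object; FORCE is the grip in N (left out, the last holds). Time passes only in rows, so rows that repeat a pose let the fingers close. It gives the time, the measured TCP pose, the force, the opening and the grip force at its end, in the units of the state.
- ctrl.get_state(): the state, without advancing time (a new reading comes with each control period).
- ctrl.get_image(name): name is "scene" or "side" or "wrist"; returns a dict with "image" (420x560x3 uint8, red, green, blue), "depth" (420x560 float32, m along the optical axis (not along the pixel's ray), 0 where there is no reading), "fov_y" (degrees; the focal length in pixels is half the picture's height over the tangent of half this angle, whatever the lens; pixels are square), "cx", "cy" (the principal point, pixels), "k1" (the pictures are not rectified: a ray, as slopes to the right and down, at radius r is drawn at 1 + k1 r^2 times it, then the intrinsics apply), "rvec" (rotation vector, rad) and "tvec" (3), from world to camera coordinates, as OpenCV has them. Camera axes: x right, y down, z forward; pixel columns grow to the right and rows downward; lengths in m; the calibration is good to about 2 mm. A picture is of the moment at which its call begins.
- ctrl.close_job(): hands the job in; it is judged then, once.
The state is a dict: "time": time; "joint_positions": joint angles; "qd": joint speeds; "joint_torque": joint torques, N m; "position": TCP position; "tool_rot": TCP orientation; "ft_force": force on the tool from outside, world axes, zero at the start; "torque": the same for the moment, N m; "grip_width": opening from 0.0 (shut) to 1.0 (fully open); "grip_force": force on a finger pad.
Only numpy, scipy, OpenCV 4.12 (cv2) and the standard library are available. Lean on these libraries where they do the work, as an engineer would, in place of code of your own. Each camera call takes 0.05 s, during which the arm holds its last target. There are 200 camera calls.

## Working session

There is one attempt and no reset: what is moved stays moved. The work goes in short steps, Python scripts to look and compute and a shell command to move; the robot and the scene stay as the last step left them, time stands still between calls to the robot, and variables do not carry over. Pictures are saved under pics/ and viewed, at most 14 in all, crops included, and the job is handed in when it is done.

```bash
ls; mkdir -p pics
cat > h.py <<'E'
import numpy as np, cv2
from bench import ctrl
from scipy.spatial.transform import Rotation as R
def cam(n):
    d=ctrl.get_image(n); return d
def rays(d,uv):
    uv=np.atleast_2d(np.array(uv,float)); h=d["image"].shape[0]
    f=h/2/np.tan(np.radians(d["fov_y"])/2)
    p=(uv-[d["cx"],d["cy"]])/f; q=p.copy()
    for _ in range(20): q=p/(1+d["k1"]*(q**2).sum(1,keepdims=True))
    M=R.from_rotvec(np.ravel(d["rvec"])).as_matrix(); t=np.ravel(d["tvec"])
    return -M.T@t, np.c_[q,np.ones(len(q))]@M   # origin, dirs (unit optical depth)
def onplane(d,uv,z):
    o,r=rays(d,uv); return o+r*((z-o[2])/r[:,2])[:,None]
def cloud(d):
    h,w=d["depth"].shape; v,u=np.mgrid[:h,:w]
    o,r=rays(d,np.c_[u.ravel(),v.ravel()])
    P=(o+r*d["depth"].ravel()[:,None]).reshape(h,w,3); P[d["depth"]==0]=np.nan
    return P
def save(d,n): cv2.imwrite(f"pics/{n}.png",d["image"][:,:,::-1])
def st():
    s=ctrl.get_state(); print(round(s["time"],2),np.round(s["position"],4),np.round(R.from_rotvec(s["tool_rot"]).as_matrix(),3).tolist(),"F",np.round(s["ft_force"],1),"w",round(s["grip_width"]*87,1),"gf",round(s["grip_force"],1)); return s
E
python3 - <<'E'
from h import *
st()
for n in("scene","side","wrist"):
    d=cam(n); save(d,n+"0"); o,_=rays(d,[[0,0]]); print(n,o,d["fov_y"],d["k1"],d["cx"],d["cy"])
E
```

```text
pics
0.0 [ 0.2139 -0.6132  0.2214] [[0.944, 0.329, -0.001], [0.329, -0.944, 0.002], [-0.0, -0.002, -1.0]] F [-0.1  0.4  0.6] w 86.9 gf 0.0
scene [-0.25924972  0.72610286  0.63818574] 50.190250802158374 0.04000601367827694 281.996552511731 214.1074098503233
side [ 0.26858942 -0.9642176   0.75034968] 51.44567862033907 0.0461731313156687 281.09880504652637 206.09685045662854
wrist [ 0.28578131 -0.58773704  0.38467005] 68.17934560098763 -0.0006793455604544905 282.0750515870524 208.95743208482963
```

View pics/scene0.png

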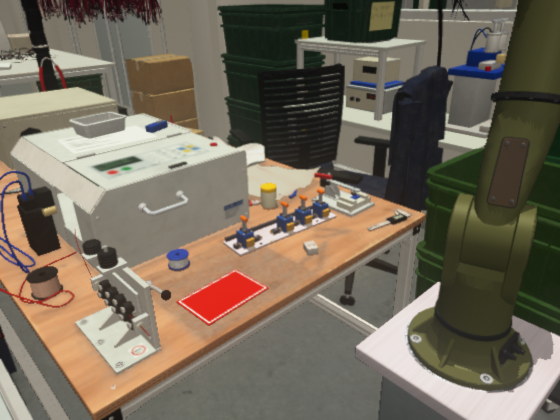

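View pics/side0.png

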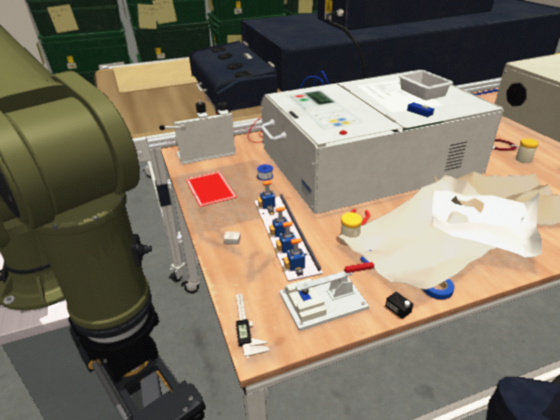

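The scene view shows four units with orange knobs around (245-321, 190-220), the mat at (222,296), the block at (311,247), the spool at (178,259), the jar at (268,195) and the caliper at (390,220).

```bash
cat > m.py <<'E'
from h import *
for n in("scene","side"):
    d=cam(n); I=d["image"]; P=cloud(d); hsv=cv2.cvtColor(I,cv2.COLOR_RGB2HSV)
    H,S,V=[hsv[:,:,i].astype(int) for i in range(3)]
    X,Y,Z=P[...,0],P[...,1],P[...,2]
    ws=(X>.3)&(X<1.0)&(abs(Y)<.6)
    def comp(m,name,mn=4):
        k,L,s,c=cv2.connectedComponentsWithStats(m.astype(np.uint8))
        for i in range(1,k):
            if s[i,4]>=mn:
                q=P[L==i]; print(n,name,s[i,4],np.round(c[i],1),"med",np.round(np.nanmedian(q,0),3),"min",np.round(np.nanpercentile(q,3,0),3),"max",np.round(np.nanpercentile(q,97,0),3))
    comp(ws&(H>5)&(H<16)&(S>190)&(Z>.06)&(Z<.12),"knob")
    comp(ws&(H>105)&(H<125)&(S>120)&(Z>.01)&(Z<.06),"blue",10)
    m=ws&((H<4)|(H>176))&(S>200)&(abs(Z)<.03); comp(m,"mat",300)
    c,_=cv2.findContours(m.astype(np.uint8),0,1); c=max(c,key=cv2.contourArea)
    b=onplane(d,cv2.approxPolyDP(c,6,True)[:,0],.003); print(np.round(b,3).tolist())
    r=cv2.minAreaRect((b[:,:2]*1000).astype(np.float32)); print("matrect",r)
    comp(ws&(S<60)&(V>110)&(Z>.014)&(Z<.03),"block",25)
    mr=ws&(S<50)&(V>150)&(Z>.002)&(Z<.013)
    comp(mr,"rack",60)
    k,L,s,_=cv2.connectedComponentsWithStats(cv2.morphologyEx(mr.astype(np.uint8),cv2.MORPH_CLOSE,np.ones((3,3))))
    comp(ws&(H>20)&(H<32)&(S>150)&(Z>.05)&(Z<.09),"jar",10)
E
python3 m.py
```

```text
scene knob 16 [320.2 190.6] med [ 0.577 -0.207  0.091] min [ 0.569 -0.213  0.088] max [ 0.588 -0.204  0.093]
scene knob 15 [302.7 197.3] med [ 0.579 -0.134  0.092] min [ 0.571 -0.139  0.089] max [ 0.592 -0.13   0.094]
scene knob 16 [284.2 203.8] med [ 0.587 -0.065  0.091] min [ 0.579 -0.073  0.088] max [ 0.597 -0.062  0.094]
scene knob 19 [243.3 218.2] med [0.599 0.075 0.092] min [0.591 0.07  0.087] max [0.613 0.078 0.094]
scene blue 15 [355.  196.2] med [ 0.547 -0.339  0.038] min [ 0.539 -0.351  0.036] max [ 0.556 -0.327  0.05 ]
scene blue 13 [317.1 204.2] med [ 0.581 -0.197  0.048] min [ 0.569 -0.205  0.045] max [ 0.59  -0.191  0.05 ]
scene blue 11 [299.4 210.5] med [ 0.589 -0.128  0.048] min [ 0.577 -0.133  0.047] max [ 0.596 -0.122  0.05 ]
scene blue 10 [306.1 211.7] med [ 0.568 -0.135  0.048] min [ 0.563 -0.145  0.047] max [ 0.572 -0.122  0.051]
scene blue 14 [280.8 217.2] med [ 0.595 -0.057  0.048] min [ 0.584 -0.063  0.046] max [ 0.605 -0.055  0.051]
scene blue 14 [240.4 232.4] med [0.608 0.083 0.049] min [0.595 0.078 0.046] max [0.615 0.088 0.05 ]
scene blue 174 [177.2 254.2]
[... 4949 characters left out ...]
 0.548 -0.254  0.004] max [ 0.63  -0.139  0.009]
side rack 92 [371.7 248.3] med [ 0.787 -0.227  0.011] min [ 0.762 -0.239  0.008] max [ 0.809 -0.214  0.013]
side rack 73 [281.3 257. ] med [ 0.557 -0.162  0.007] min [ 0.55  -0.192  0.004] max [ 0.572 -0.145  0.01 ]
side rack 1064 [328.7 305.9] med [ 0.604 -0.371  0.011] min [ 0.511 -0.396  0.005] max [ 0.675 -0.298  0.013]
side rack 139 [240.4 306.9] med [ 0.413 -0.289  0.006] min [ 0.403 -0.321  0.003] max [ 0.423 -0.253  0.009]
side rack 271 [254.2 347. ] med [ 0.408 -0.403  0.007] min [ 0.386 -0.417  0.003] max [ 0.431 -0.384  0.009]
side jar 219 [351.4 219.2] med [ 0.758 -0.162  0.068] min [ 0.736 -0.185  0.065] max [ 0.783 -0.136  0.071]
```

Run:
```python
import cv2
a=cv2.imread("pics/scene0.png")[170:270,200:350]; cv2.imwrite("pics/c1.png",cv2.resize(a,None,fx=5,fy=5,interpolation=2))
```

```text
(no output)
```

View pics/c1.png

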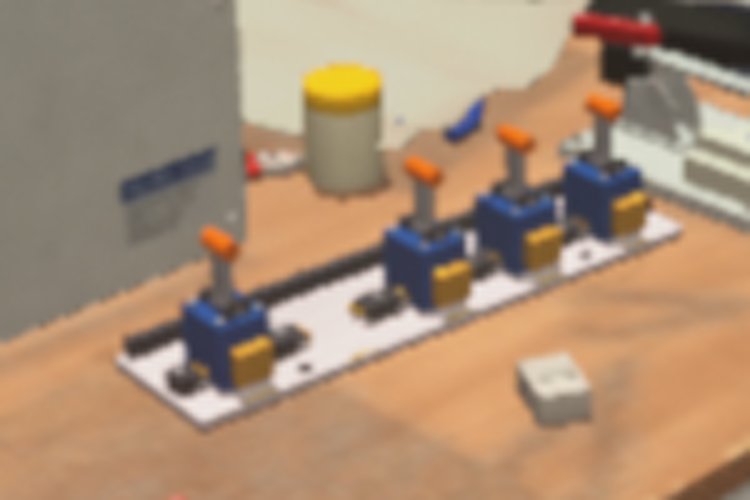

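The crop shows units in four slots, with a gap in the second from the left. The rack is yawed about -5°. I'll move over the rack and take a close look.

```bash
cat >> h.py <<'E'
YAW=-0.0884
def shift(target,yaw=None):
    s=ctrl.get_state(); M=R.from_rotvec(s["tool_rot"]).as_matrix(); 
    yaw=YAW if yaw is None else yaw
    T=np.array([[np.cos(yaw),np.sin(yaw),0],[np.sin(yaw),-np.cos(yaw),0],[0,0,-1]])
    print("shift",np.round(M.T@(np.array(target)-s["position"])*1000,1),"turn",np.round(np.degrees(R.from_matrix(M.T@T).as_rotvec()),2))
E
python3 -c "
from h import *
shift([.50,-.06,.23])"
```

```text
shift [ 452.4 -428.3   -7.6] turn [-5.000e-02  2.000e-02  2.431e+01]
```

```bash
python3 -m jog '[[[36,-34,-8,0,0,0,30],[72,-68,-8,0,0,3,30],[108,-103,-8,0,0,6,30],[144,-137,-8,0,0,9,30],[180,-171,-8,0,0,12,30],[216,-205,-8,0,0,15,30],[252,-239,-8,0,0,18,30],[288,-274,-8,0,0,21,30],[324,-308,-8,0,0,24.3,30],[360,-342,-8,0,0,24.3,30]]]' 30; python3 -c "
from h import *
st();shift([.50,-.06,.23])"
```

```text
time: 1.25
position: [0.4419, -0.1703, 0.2308]
tool_rot: [3.138, -0.141, 0.001]
ft_force: [0.3, -1.5, -0.1]
grip_width: 0.345
grip_force: 0.0
1.25 [ 0.4419 -0.1703  0.2308] [[0.996, -0.09, 0.001], [-0.09, -0.996, -0.001], [0.001, 0.001, -1.0]] F [ 0.3 -1.5 -0.1] w 30.1 gf 0.0
shift [  48.  -115.1    0.7] turn [ 0.05 -0.04 -0.08]
```

```bash
python3 -m jog '[[[16,-38,0,0,0,0,20],[32,-76,0,0,0,0,20],[48,-115,0,0,0,0,20],[48,-115,0,0,0,0,20],[48,-115,0,0,0,0,20]]]' >/dev/null
cat > w.py <<'E'
from h import *
import sys
st(); d=cam("wrist"); save(d,sys.argv[1]); P=cloud(d); I=d["image"]
hsv=cv2.cvtColor(I,cv2.COLOR_RGB2HSV); H,S,V=[hsv[:,:,i].astype(int) for i in range(3)]
def comp(m,name,mn,h):
    k,L,s,c=cv2.connectedComponentsWithStats(m.astype(np.uint8))
    for i in range(1,k):
        if s[i,4]>=mn:
            vv,uu=np.where(L==i); W=onplane(d,np.c_[uu,vv],h)[:,:2]*1000
            r=cv2.minAreaRect(W.astype(np.float32))
            print(name,s[i,4],np.round(c[i]),"z",np.round(np.nanmedian(P[...,2][L==i]),3),"rect",np.round(r[0],1),np.round(r[1],1),round(r[2],1))
Z=P[...,2]
comp((H>5)&(H<16)&(S>170)&(Z>.085)&(Z<.12),"knob",40,.094)
comp((S<60)&(V>100)&(abs(Z-.02)<.004),"block",200,.02)
E
python3 w.py w1
```

```text
1.75 [ 0.4994 -0.0611  0.2305] [[0.996, -0.086, -0.0], [-0.086, -0.996, -0.0], [-0.0, 0.0, -1.0]] F [-0.2 -0.6  0.6] w 20.4 gf 0.0
knob 64 [126.  97.] z 0.094 rect [603.4  71.7] [ 3.8 23.2] 86.1
knob 160 [135.  99.] z 0.093 rect [602.4  63.8] [ 6.4 22.3] 81.6
knob 94 [279.  98.] z 0.092 rect [591.1 -67.1] [ 3.7 22.4] 85.1
knob 89 [288. 100.] z 0.093 rect [590.4 -74. ] [ 3.8 22.4] 82.9
knob 131 [355.  99.] z 0.093 rect [ 585.2 -135.3] [ 5.3 22.4] 84.4
knob 58 [363. 101.] z 0.094 rect [ 584.2 -142.4] [ 2.8 21.6] 82.7
knob 173 [431.  99.] z 0.092 rect [ 579.  -204.3] [ 6.5 21.9] 80.9
knob 59 [440. 102.] z 0.094 rect [ 577.5 -212.9] [ 3.6 22.6] 77.0
block 553 [516.  43.] z 0.017 rect [ 637.2 -332.9] [34.  58.9] 89.8
block 1096 [307.  54.] z 0.021 rect [641.4 -75.5] [346.9   6.6] 84.8
block 290 [191. 102.] z 0.02 rect [601.1  34.2] [28.3 14. ] 85.1
block 350 [253. 102.] z 0.02 rect [594.7 -34.1] [29.5 15.1] 85.1
block 322 [314. 102.] z 0.02 rect [ 588.  -105.9] [26.3 14. ] 85.1
block 230 [376. 103.] z 0.021 rect [ 581.9 -176.4] [23.6 14. ] 85.1
block 708 [270. 213.] z 0.021 rect [460.7 -42.5] [29.9 39.7] 63.1
```

View pics/w1.png

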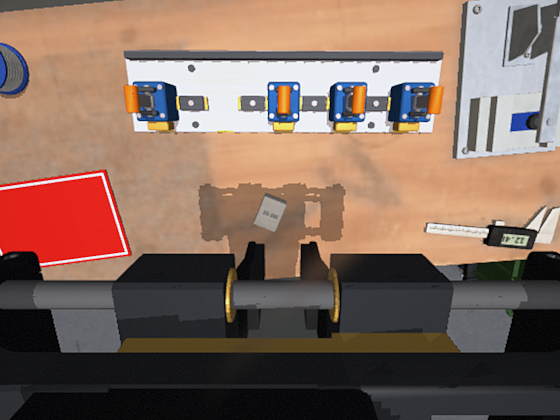

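The wrist view gives slot 0 at about (591, -70) mm, with units at slots +140, 0, -70 and -140. The clips, bar and knobs agree with this. The block is at (461, -42) mm, with its long axis rotated. I'll rock the slot 0 unit first.

```bash
python3 -c "
from h import *
shift([.591,-.0703,.076])"
```

```text
shift [ 92.4  -0.5 154.3] turn [ 0.04  0.03 -0.  ]
```

```bash
python3 -m jog '[[[30,0,0,0,0,0,24],[60,0,0,0,0,0,24],[92,-0.5,20,0,0,0,24],[92,-0.5,50,0,0,0,24],[92,-0.5,85,0,0,0,24],[92,-0.5,120,0,0,0,24],[92,-0.5,140,0,0,0,24],[92,-0.5,154,0,0,0,24],[92,-0.5,154,0,0,0,24],[92,-0.5,154,0,0,0,24]]]' ; python3 -m jog '[[[0,-1.5,0,0,0,0,24],[0,-3,0,0,0,0,24],[0,-3,0,0,0,0,24]]]'; for i in 1 2; do python3 -m jog '[[[0,-1,0,0,0,0,24],[0,-1,0,0,0,0,24]]]'; done; python3 w.py w2
```

```text
time: 2.8
position: [0.5914, -0.0704, 0.0773]
tool_rot: [3.138, -0.141, 0.002]
ft_force: [0.1, 0.4, 0.9]
grip_width: 0.276
grip_force: 0.0
time: 3.1
position: [0.5919, -0.0661, 0.0776]
tool_rot: [3.138, -0.138, 0.003]
ft_force: [-0.6, 0.2, 0.5]
grip_width: 0.276
grip_force: 0.0
time: 3.3
position: [0.5915, -0.0653, 0.0768]
tool_rot: [3.138, -0.138, 0.001]
ft_force: [-0.4, 0.4, -0.2]
grip_width: 0.274
grip_force: 0.0
time: 3.5
position: [0.5914, -0.0643, 0.0765]
tool_rot: [-3.139, 0.138, 0.0]
ft_force: [-0.7, -0.6, 0.2]
grip_width: 0.276
grip_force: 0.0
3.5 [ 0.5914 -0.0643  0.0765] [[0.996, -0.088, -0.0], [-0.088, -0.996, 0.0], [-0.0, -0.0, -1.0]] F [-0.7 -0.6  0.2] w 24.0 gf 0.0
knob 312 [ 33. 254.] z 0.089 rect [608.  65.] [14.5 20.9] 85.0
knob 796 [293. 261.] z 0.094 rect [596.  -70.8] [11.2 20.9] 84.9
knob 245 [426. 249.] z 0.093 rect [ 596.5 -138.5] [14.   6.8] 67.3
knob 115 [553. 247.] z 0.09 rect [ 592.  -202.7] [7.7 4.9] 81.1
block 1009 [369. 156.] z 0.021 rect [ 636.3 -127.7] [132.5   4.9] 85.0
```

View pics/w2.png

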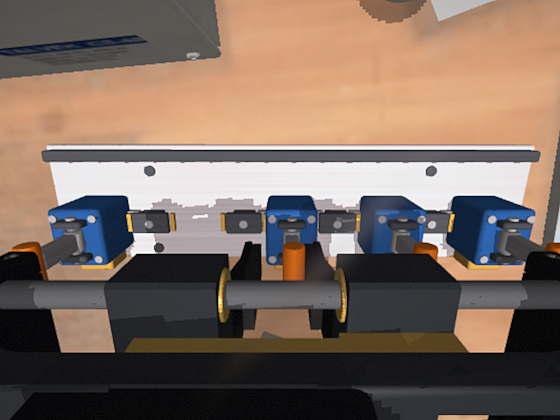

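The straddle is good: the knob at (293,261) sits between the fingers and is nearly touching the right one. I'll step left while watching the force.

```bash
for i in 1 2 3 4; do python3 -m jog '[[[0,-1,0,0,0,0,24],[0,-1,0,0,0,0,24]]]' | egrep 'pos|ft'; done; python3 -c "
from h import *
d=cam('wrist');save(d,'w3')"; python3 w.py w3 | grep knob
```

```text
position: [0.5915, -0.0636, 0.0765]
ft_force: [0.2, -0.2, -0.5]
position: [0.5916, -0.0629, 0.0765]
ft_force: [-0.6, -0.6, -0.1]
position: [0.5917, -0.0627, 0.0766]
ft_force: [-0.4, -3.9, 2.0]
position: [0.5918, -0.0622, 0.0767]
ft_force: [-1.0, -5.1, 1.9]
knob 410 [ 38. 257.] z 0.09 rect [608.1  65. ] [14.5 20.3] 84.8
knob 803 [294. 261.] z 0.094 rect [596.2 -68.7] [11.3 20.9] 84.8
knob 284 [430. 250.] z 0.093 rect [ 596.  -138.7] [15.2  7.8] 59.9
knob 99 [554. 247.] z 0.089 rect [ 591.9 -201.6] [6.1 5.5] 84.8
```

The left stop came at once, at about 1 mm of travel. Now the right side.

```bash
python3 -m jog '[[[0,5,0,0,0,0,24],[0,10,0,0,0,0,24],[0,12,0,0,0,0,24],[0,12,0,0,0,0,24]]]' | egrep 'pos|ft';for i in 1 2 3 4 5; do python3 -m jog '[[[0,1,0,0,0,0,24],[0,1,0,0,0,0,24]]]' | egrep 'pos|ft'; done; python3 w.py w3 | grep knob
```

```text
position: [0.5907, -0.0723, 0.0764]
ft_force: [-0.3, -0.6, 0.5]
position: [0.5907, -0.0732, 0.0765]
ft_force: [0.3, -0.9, -0.5]
position: [0.5905, -0.0745, 0.0765]
ft_force: [0.3, -0.1, -0.3]
position: [0.5905, -0.0754, 0.0765]
ft_force: [0.3, -0.2, -0.7]
position: [0.5904, -0.0765, 0.0766]
ft_force: [-0.5, 0.3, -0.3]
position: [0.5903, -0.0773, 0.0766]
ft_force: [0.5, 1.4, 0.9]
knob 156 [  7. 247.] z 0.09 rect [615.4  61.4] [ 5.8 10.4] 12.3
knob 814 [270. 261.] z 0.094 rect [596.  -71.8] [11.8 20.9] 84.9
knob 206 [400. 248.] z 0.092 rect [ 597.6 -138.3] [11.5  5. ] 84.9
knob 393 [526. 256.] z 0.09 rect [ 583.8 -205.8] [14.2 20.4] 84.9
```

```bash
for i in 1 2 3; do python3 -m jog '[[[0,1,0,0,0,0,24],[0,1,0,0,0,0,24]]]' | egrep 'pos|ft'; done; python3 w.py w3 | grep knob
```

```text
position: [0.5903, -0.0776, 0.0766]
ft_force: [0.6, 3.3, 1.1]
position: [0.5903, -0.078, 0.0767]
ft_force: [-0.4, 6.1, 1.7]
position: [0.5904, -0.0786, 0.0768]
ft_force: [0.4, 6.7, 2.4]
knob 154 [  6. 247.] z 0.09 rect [615.2  61. ] [6.1 9.8] 13.4
knob 811 [270. 261.] z 0.094 rect [595.9 -72.8] [11.4 20.9] 85.0
knob 204 [397. 248.] z 0.092 rect [ 597.7 -138.5] [11.6  5. ] 85.0
knob 448 [524. 258.] z 0.09 rect [ 585.1 -202.2] [13.3 21.7] 54.7
```

Slot 0 is a good unit. Next is slot -70: its knob at y = -138.5 is about 57.5 mm further in tool y.

```bash
python3 -m jog '[[[0,-5,0,0,0,0,24],[0,-9,-10,0,0,0,24],[0,-5,-40,0,0,0,24],[-1,20,-40,0,0,0,24],[-1,45,-40,0,0,0,24],[-1,57.5,-40,0,0,0,24],[-1,57.5,-35,0,0,0,24],[-1,57.5,-15,0,0,0,24],[-1,57.5,0,0,0,0,24],[-1,57.5,0,0,0,0,24]]]' | egrep 'pos|ft';python3 -m jog '[[[0,-3,0,0,0,0,24],[0,-5,0,0,0,0,24],[0,-5,0,0,0,0,24]]]'| egrep 'pos|ft';for i in 1 2 3 ; do python3 -m jog '[[[0,-1,0,0,0,0,24],[0,-1,0,0,0,0,24]]]' | egrep 'pos|ft'; done; python3 w.py w3 | grep knob
```

```text
position: [0.5818, -0.136, 0.0736]
ft_force: [0.1, -0.2, 0.3]
position: [0.5851, -0.1319, 0.0774]
ft_force: [-0.4, 0.8, -0.4]
position: [0.5849, -0.1316, 0.0771]
ft_force: [-0.3, -0.4, -0.3]
position: [0.5847, -0.1308, 0.0767]
ft_force: [0.5, -1.1, 0.5]
position: [0.5847, -0.1296, 0.0766]
ft_force: [0.6, -0.8, 0.3]
knob 251 [171. 247.] z 0.092 rect [602.8 -74.2] [11.7  6. ] 84.9
knob 839 [294. 260.] z 0.093 rect [ 589.6 -136.2] [11.3 21.4] 85.0
knob 394 [436. 251.] z 0.093 rect [ 588.3 -209.8] [17.6  9.6] 49.7
```

```bash
for i in 1 2 3 4 5; do python3 -m jog '[[[0,-1,0,0,0,0,24],[0,-1,0,0,0,0,24]]]' | egrep 'pos|ft'; done; python3 w.py w3 | grep knob
```

```text
position: [0.5847, -0.1285, 0.0765]
ft_force: [0.0, -0.4, -0.0]
position: [0.5848, -0.1275, 0.0765]
ft_force: [0.5, -0.1, 0.6]
position: [0.5849, -0.1266, 0.0765]
ft_force: [-0.2, -1.1, -0.9]
position: [0.585, -0.1255, 0.0765]
ft_force: [0.0, -1.0, -1.4]
position: [0.585, -0.1253, 0.0764]
ft_force: [-0.4, -1.6, -0.4]
knob 249 [179. 247.] z 0.092 rect [602.8 -74.1] [11.4  6. ] 84.9
knob 832 [292. 260.] z 0.092 rect [ 590.2 -131.1] [10.8 22. ] 84.9
knob 555 [444. 254.] z 0.094 rect [ 584.9 -207.6] [12.8 17.9] 84.7
```

```bash
for i in 1 2 3 4; do python3 -m jog '[[[0,-1,0,0,0,0,24],[0,-1,0,0,0,0,24]]]' | egrep 'pos|ft'; done
```

```text
position: [0.585, -0.1249, 0.0765]
ft_force: [0.5, -4.2, -1.4]
position: [0.585, -0.1244, 0.0765]
ft_force: [0.5, -5.9, -1.2]
position: [0.5851, -0.1239, 0.0766]
ft_force: [-0.3, -7.0, -0.6]
position: [0.5851, -0.1235, 0.0766]
ft_force: [-0.6, -6.6, -0.6]
```

Slot -70 is worn on the left. Now the right.

```bash
python3 -m jog '[[[0,5,0,0,0,0,24],[0,10,0,0,0,0,24],[0,14,0,0,0,0,24],[0,17,0,0,0,0,24],[0,20,0,0,0,0,24],[0,23,0,0,0,0,24],[0,26,0,0,0,0,24],[0,28,0,0,0,0,24],[0,28,0,0,0,0,24]]]' | egrep 'pos|ft';for i in 1 2 3 4 5 6 7; do python3 -m jog '[[[0,1,0,0,0,0,24],[0,1,0,0,0,0,24]]]' | egrep 'pos|ft'; done
```

```text
position: [0.5829, -0.1491, 0.0765]
ft_force: [-1.1, 0.6, -0.5]
position: [0.5828, -0.1497, 0.0765]
ft_force: [0.5, -0.7, -0.4]
position: [0.5828, -0.1506, 0.0765]
ft_force: [0.2, 0.5, 0.5]
position: [0.5827, -0.1517, 0.0765]
ft_force: [-0.4, 0.5, 0.0]
position: [0.5826, -0.1526, 0.0765]
ft_force: [-0.5, 0.8, 0.2]
position: [0.5825, -0.1537, 0.0765]
ft_force: [0.6, 0.5, -0.5]
position: [0.5824, -0.1543, 0.0765]
ft_force: [-0.4, 1.1, -0.7]
position: [0.5824, -0.1545, 0.0765]
ft_force: [0.6, 2.9, -0.7]
```

```bash
for i in 1 2 3; do python3 -m jog '[[[0,1,0,0,0,0,24],[0,1,0,0,0,0,24]]]' | egrep 'pos|ft'; done
python3 -m jog '[[[0,-5,0,0,0,0,24],[0,-6,-10,0,0,0,24],[0,-5,-40,0,0,0,24],[-1,20,-40,0,0,0,24],[-1,40,-40,0,0,0,24],[-1,49,-40,0,0,0,24],[-1,49,-35,0,0,0,24],[-1,49,-15,0,0,0,24],[-1,49,0,0,0,0,24],[-1,49,0,0,0,0,24]]]' | egrep 'pos|ft';python3 -m jog '[[[0,-2,0,0,0,0,24],[0,-3,0,0,0,0,24],[0,-3,0,0,0,0,24]]]'| egrep 'pos|ft'; python3 w.py w4 | grep knob; for i in 1 2 3 4; do python3 -m jog '[[[0,-1,0,0,0,0,24],[0,-1,0,0,0,0,24]]]' | egrep 'pos|ft'; done; python3 w.py w3 | grep knob
```

```text
position: [0.5824, -0.1549, 0.0765]
ft_force: [-0.5, 5.4, 0.4]
position: [0.5824, -0.1553, 0.0765]
ft_force: [0.8, 6.4, -0.2]
position: [0.5825, -0.1559, 0.0766]
ft_force: [-0.0, 7.1, 1.1]
position: [0.5748, -0.2057, 0.0736]
ft_force: [0.6, 0.1, -0.6]
position: [0.5778, -0.204, 0.0775]
ft_force: [0.4, -0.2, -0.3]
knob 294 [179. 246.] z 0.092 rect [ 595.6 -152.4] [11.7  7.2] 85.0
knob 481 [ 37. 255.] z 0.09 rect [594.3 -75.9] [14.7 22.1] 85.0
knob 864 [293. 260.] z 0.094 rect [ 582.5 -210. ] [11.4 22.1] 85.0
position: [0.5773, -0.2034, 0.0769]
ft_force: [-0.1, -0.7, -0.0]
position: [0.5773, -0.2024, 0.0767]
ft_force: [0.7, 0.4, 0.0]
position: [0.5773, -0.2022, 0.0766]
ft_force: [0.6, -2.0, 0.9]
position: [0.5773, -0.2018, 0.0767]
ft_force: [-0.4, -4.8, 0.8]
knob 559 [ 40. 256.] z 0.091 rect [594.6 -75.9] [14.5 22.5] 84.8
knob 307 [182. 246.] z 0.092 rect [ 595.7 -152.4] [11.7  7.7] 84.8
knob 873 [294. 259.] z 0.094 rect [ 582.6 -208.3] [11.3 22.5] 84.8
```

```bash
python3 -m jog '[[[0,-1,0,0,0,0,24],[0,-1,0,0,0,0,24]]]' | egrep 'pos|ft'; python3 -m jog '[[[0,5,0,0,0,0,24],[0,10,0,0,0,0,24],[0,15,0,0,0,0,24],[0,15,0,0,0,0,24]]]' | egrep 'pos|ft';for i in 1 2 3 4 5; do python3 -m jog '[[[0,1,0,0,0,0,24],[0,1,0,0,0,0,24]]]' | egrep 'pos|ft'; done
```

```text
position: [0.5774, -0.2011, 0.0768]
ft_force: [-0.3, -5.5, 1.0]
position: [0.576, -0.2144, 0.0763]
ft_force: [0.1, -0.2, 0.1]
position: [0.5761, -0.2148, 0.0765]
ft_force: [0.4, -0.6, -0.0]
position: [0.5761, -0.2159, 0.0766]
ft_force: [-0.9, 1.9, 0.6]
position: [0.576, -0.2167, 0.0766]
ft_force: [0.8, 2.1, 1.3]
position: [0.576, -0.217, 0.0766]
ft_force: [-0.0, 4.2, 2.3]
position: [0.5761, -0.2175, 0.0767]
ft_force: [0.3, 5.9, 1.5]
```

```bash
python3 -m jog '[[[0,1,0,0,0,0,24],[0,1,0,0,0,0,24]]]' | egrep 'pos|ft'; python3 -m jog '[[[0,-5,0,0,0,0,24],[0,-8,-10,0,0,0,24],[0,-8,-40,0,0,0,24],[0,-20,-60,0,0,0,24],[0,-20,-60,0,0,0,24],[0,-20,-60,0,0,0,24]]]' | egrep 'pos|ft'; python3 -c "
from h import *
shift([.6028,.067,.0765])"
```

```text
position: [0.5762, -0.218, 0.0768]
ft_force: [-0.8, 5.6, 2.5]
position: [0.5776, -0.2013, 0.1373]
ft_force: [-0.6, -0.8, 0.1]
shift [   1.3 -269.6   60.2] turn [ 0.12 -0.07 -0.01]
```

```bash
python3 -m jog '[[[0,-40,0,0,0,0,24],[0,-80,0,0,0,0,24],[0,-120,0,0,0,0,24],[0,-160,0,0,0,0,24],[0,-200,0,0,0,0,24],[1,-240,0,0,0,0,24],[1,-269.5,0,0,0,0,24],[1,-269.5,0,0,0,0,24],[1,-269.5,10,0,0,0,24]]]'| egrep 'pos|ft'; python3 -c "
from h import *
shift([.6028,.067,.0765])";python3 w.py w4 | grep knob
```

```text
position: [0.6027, 0.0678, 0.1263]
ft_force: [0.5, -0.0, 0.7]
shift [ 0.1  0.7 49.8] turn [ 0.05 -0.07  0.06]
knob 589 [279. 232.] z 0.094 rect [604.9  69.6] [10.9 25.8] 85.0
knob 534 [484. 231.] z 0.093 rect [592.7 -68.4] [14.  25.8] 85.3
```

```bash
python3 -m jog '[[[0,-1,20,0,0,0,24],[0,-1,40,0,0,0,24],[0,-1,50,0,0,0,24],[0,-1,50,0,0,0,24],[0,-1,50,0,0,0,24],[0,-3,50,0,0,0,24],[0,-5,50,0,0,0,24],[0,-5,50,0,0,0,24]]]'| egrep 'pos|ft';for i in 1 2 3 4 5 6; do python3 -m jog '[[[0,-1,0,0,0,0,24],[0,-1,0,0,0,0,24]]]' | egrep 'pos|ft'; done; python3 w.py w4 | grep knob
```

```text
position: [0.603, 0.0738, 0.0773]
ft_force: [-0.4, -0.5, 0.3]
position: [0.6028, 0.0743, 0.0767]
ft_force: [0.1, 0.8, -0.0]
position: [0.6028, 0.0752, 0.0765]
ft_force: [0.1, 0.2, 0.2]
position: [0.6029, 0.076, 0.0765]
ft_force: [-0.2, 0.1, -0.5]
position: [0.6029, 0.0766, 0.0765]
ft_force: [-0.7, -0.7, 0.1]
position: [0.603, 0.0768, 0.0765]
ft_force: [-0.4, -3.0, 1.0]
position: [0.6031, 0.0773, 0.0765]
ft_force: [-1.7, -5.5, 2.5]
knob 810 [294. 260.] z 0.094 rect [607.9  70.5] [10.8 21.5] 85.0
knob 99 [555. 246.] z 0.089 rect [603.7 -62. ] [7.4 4.5] 9.1
```

```bash
python3 -m jog '[[[0,-1,0,0,0,0,24],[0,-1,0,0,0,0,24]]]' | egrep 'pos|ft'; python3 -m jog '[[[0,5,0,0,0,0,24],[0,10,0,0,0,0,24],[0,15,0,0,0,0,24],[0,15,0,0,0,0,24]]]' | egrep 'pos|ft';for i in 1 2 3 4 5 6; do python3 -m jog '[[[0,1,0,0,0,0,24],[0,1,0,0,0,0,24]]]' | egrep 'pos|ft'; done
```

```text
position: [0.6033, 0.0778, 0.0767]
ft_force: [-1.4, -5.9, 3.0]
position: [0.6019, 0.0647, 0.0765]
ft_force: [-0.3, 0.2, 0.7]
position: [0.6018, 0.0645, 0.0766]
ft_force: [0.4, 0.1, -0.7]
position: [0.6018, 0.0634, 0.0766]
ft_force: [-0.0, 1.3, 0.3]
position: [0.6017, 0.0623, 0.0766]
ft_force: [-0.4, -0.6, 0.4]
position: [0.6016, 0.0621, 0.0766]
ft_force: [0.1, 2.9, 0.1]
position: [0.6016, 0.0616, 0.0767]
ft_force: [1.0, 5.1, 0.6]
position: [0.6016, 0.0609, 0.0768]
ft_force: [-0.4, 6.3, 0.8]
```

Only the slot -70 unit is worn. I'll lift away and look for the block again before grasping it.

```bash
python3 -m jog '[[[0,-5,0,0,0,0,24],[0,-8,-20,0,0,0,24],[0,-8,-50,0,0,0,24],[-10,20,-90,0,0,0,40],[-40,50,-120,0,0,0,60],[-70,80,-150,0,0,0,60],[-90,110,-150,0,0,0,60],[-90,110,-150,0,0,0,60]]]'| egrep 'pos|ft'; python3 w.py w5; python3 -c "
from h import *
shift([.461,-.0425,.12],np.radians(-27))"
```

```text
position: [0.4995, -0.0496, 0.2277]
ft_force: [-0.7, -0.9, -0.1]
23.45 [ 0.4995 -0.0496  0.2277] [[0.995, -0.098, -0.001], [-0.098, -0.995, -0.007], [0.0, 0.007, -1.0]] F [-0.7 -0.9 -0.1] w 55.3 gf 0.0
knob 251 [446.  96.] z 0.093 rect [ 578.3 -208.3] [12.5 23.1] 84.0
knob 108 [291.  98.] z 0.093 rect [590.6 -67.4] [22.6  5.3] 2.0
knob 80 [299.  99.] z 0.093 rect [590.1 -74.5] [ 2.7 22.2] 85.2
knob 212 [379.  97.] z 0.092 rect [ 583.8 -147.4] [11.6 22.2] 85.1
knob 230 [143.  99.] z 0.093 rect [603.  66.] [11.9 22.1] 84.6
block 540 [524.  38.] z 0.017 rect [ 637.2 -332.4] [58.9 32.9] 0.1
block 912 [310.  52.] z 0.021 rect [641.5 -73.7] [300.    6.9] 85.0
block 317 [198. 102.] z 0.02 rect [600.9  35.3] [30.3 15. ] 84.4
block 323 [260. 102.] z 0.02 rect [594.5 -35.5] [27.4 13.9] 84.4
block 331 [322. 101.] z 0.02 rect [ 588.2 -105.3] [27.1 15. ] 84.4
block 722 [278. 213.] z 0.021 rect [460.8 -42.3] [30.2 39.6] 63.1
shift [-39.9  -1.1 107.1] turn [ 0.24 -0.06 21.54]
```

View pics/w5.png

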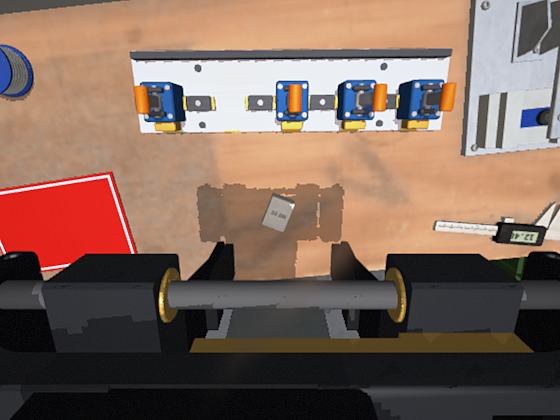

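The block, at pixel (278,213), is unmoved. I'll go over it, turn, then tilt 20° so the gripper body stays clear of the knobs when striking.

```bash
python3 -m jog '[[[-10,0,30,0,0,7,60],[-20,0,60,0,0,14,60],[-40,-1,90,0,0,21.5,60],[-40,-1,107,0,0,21.5,60],[-40,-1,107,0,0,21.5,60]]]'| egrep 'pos|ft'; python3 -m jog '[[[0,0,0,0,7,0,60],[0,0,0,0,14,0,60],[0,0,0,0,20,0,60],[0,0,0,0,20,0,60],[0,0,0,0,20,0,60]]]'| egrep 'pos|ft'
python3 - <<'E'
from h import *
s=st(); M=R.from_rotvec(s["tool_rot"]).as_matrix()
print(np.degrees(np.arctan2(M[1,0],M[0,0])))
for z in(.05,.007): print((M.T@(np.array([.4615,-.0425,z])-s["position"])*1000).round(1))
E
```

```text
position: [0.4598, -0.0375, 0.1168]
ft_force: [-0.2, 0.0, -0.6]
position: [0.4633, -0.0377, 0.1209]
ft_force: [-0.1, 0.9, 0.7]
24.5 [ 0.4633 -0.0377  0.1209] [[0.841, -0.446, 0.307], [-0.419, -0.895, -0.153], [0.343, 0.0, -0.939]] F [-0.1  0.9  0.7] w 59.8 gf 0.0
-26.479237861054333
[-23.8   5.   66.8]
[-38.6   5.  107.2]
```

```bash
python3 -m jog '[[[-8,2,22,0,0,0,60],[-16,5,45,0,0,0,60],[-24,5,67,0,0,0,60],[-31,5,86,0,0,0,60],[-35,5,98,0,0,0,60],[-38.5,5,107,0,0,0,60],[-38.5,5,107,0,0,0,60],[-38.5,5,107,0,0,0,60]]]'| egrep 'pos|ft'; python3 w.py w6;python3 -m jog '[[[0,0,0,0,0,0,40],[0,0,0,0,0,0,20],[0,0,0,0,0,0,20],[0,0,0,0,0,0,20],[0,0,0,0,0,0,20],[0,0,0,0,0,0,20],[0,0,0,0,0,0,20],[0,0,0,0,0,0,20]]]' 45
```

```text
position: [0.4619, -0.0425, 0.0063]
ft_force: [0.6, 0.9, -0.9]
25.3 [ 0.4619 -0.0425  0.0063] [[0.84, -0.448, 0.306], [-0.421, -0.894, -0.151], [0.341, -0.002, -0.94]] F [ 0.6  0.9 -0.9] w 60.2 gf 0.0
block 3062 [281. 252.] z 0.021 rect [465.  -44.2] [29.8 28.5] 63.4
time: 26.15
position: [0.4605, -0.0427, 0.006]
tool_rot: [2.937, -0.693, 0.518]
ft_force: [-3.0, -0.2, 4.2]
grip_width: 0.336
grip_force: 45.0
```

View pics/w6.png

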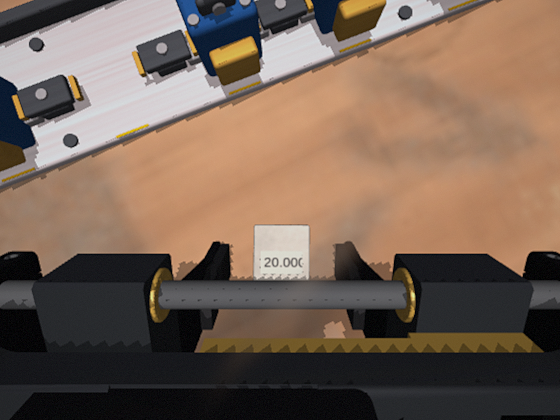

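The block is gripped at 29 mm. I'll lift it and line up with the worn unit.

```bash
cat >> h.py <<'E'
def shift_t(target,yaw=YAW,tilt=20):
    s=ctrl.get_state(); M=R.from_rotvec(s["tool_rot"]).as_matrix()
    T=np.array([[np.cos(yaw),np.sin(yaw),0],[np.sin(yaw),-np.cos(yaw),0],[0,0,-1]])@R.from_euler('y',tilt,degrees=True).as_matrix()
    print("shift",np.round(M.T@(np.array(target)-s["position"])*1000,1),"turn",np.round(np.degrees(R.from_matrix(M.T@T).as_rotvec()),2))
E
python3 -c "
from h import *
shift_t([.4605,-.0427,.056])
shift_t([.5205,-.134,.056])"
```

```text
shift [ 17.1   0.1 -47. ] turn [ 7.370e+00 -2.000e-02 -2.018e+01]
shift [105.9  54.9 -14.6] turn [ 7.370e+00 -2.000e-02 -2.018e+01]
```

```bash
python3 -m jog '[[[6,0,-16,0,0,0,20],[12,0,-32,0,0,0,20],[17,0,-47,1,0,-3,20],[35,11,-40,2.5,0,-7,20],[53,22,-34,4,0,-11,20],[71,33,-28,5,0,-14,20],[89,44,-21,6.5,0,-18,20],[106,55,-14.5,7.4,0,-20.2,20],[106,55,-14.5,7.4,0,-20.2,20],[106,55,-14.5,7.4,0,-20.2,20]]]'| egrep 'pos|ft|grip'; python3 w.py w7;python3 -c "
from h import *
shift_t([.5205,-.134,.020])"
```

```text
position: [0.5195, -0.1341, 0.0547]
ft_force: [0.5, -0.1, -1.3]
grip_width: 0.341
grip_force: 45.0
27.15 [ 0.5195 -0.1341  0.0547] [[0.937, -0.089, 0.339], [-0.085, -0.996, -0.029], [0.34, -0.002, -0.94]] F [ 0.5 -0.1 -1.3] w 29.7 gf 45.0
knob 969 [139. 125.] z 0.093 rect [589.7 -73.5] [12.3 25.4] 84.7
knob 793 [301. 125.] z 0.092 rect [ 582.5 -148.6] [10.2 25.4] 84.8
knob 1011 [429. 125.] z 0.093 rect [ 577.5 -208.3] [12.5 25.4] 84.7
block 896 [534.  75.] z 0.017 rect [ 636.4 -328.1] [58.8 25.5] 0.1
block 648 [272.  88.] z 0.021 rect [ 635.1 -139.7] [131.1   4.9] 85.2
block 793 [233. 157.] z 0.02 rect [ 588.2 -106.1] [27.4 14.9] 84.9
block 756 [332. 157.] z 0.021 rect [ 581.8 -175. ] [25.9 15.6] 84.1
shift [-10.7   0.5  33.1] turn [-0.09  0.12 -0.01]
```

View pics/w7.png

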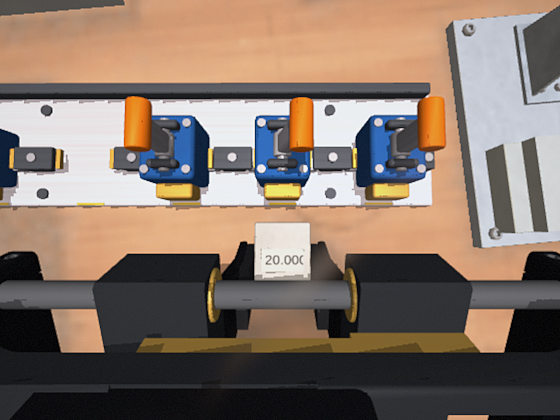

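The block lines up with the pad, both near column 282. Lower, then advance.

```bash
python3 -m jog '[[[-4,0,11,0,0,0,20],[-8,0.5,22,0,0,0,20],[-10.7,0.5,33,0,0,0,20],[-10.7,0.5,33,0,0,0,20],[-10.7,0.5,33,0,0,0,20]]]'| egrep 'pos|ft'; python3 -m jog '[[[3.8,0,1.4,0,0,0,20],[7.5,0,2.7,0,0,0,20],[11.3,0,4.1,0,0,0,20],[11.3,0,4.1,0,0,0,20]]]'| egrep 'pos|ft';for i in 1 2 3 4 5 ; do python3 -m jog '[[[1.9,0,0.7,0,0,0,20],[1.9,0,0.7,0,0,0,20]]]' | egrep 'pos|ft'; done
```

```text
position: [0.5213, -0.1343, 0.0203]
ft_force: [1.2, 1.0, -1.7]
position: [0.5348, -0.136, 0.0217]
ft_force: [0.2, 0.8, -1.4]
position: [0.5354, -0.136, 0.0208]
ft_force: [-0.2, 0.0, -2.5]
position: [0.5355, -0.136, 0.0198]
ft_force: [-6.0, 0.8, 1.8]
position: [0.5356, -0.136, 0.0188]
ft_force: [-10.7, 1.0, 4.0]
position: [0.5366, -0.1361, 0.0182]
ft_force: [-12.2, 2.2, 4.3]
position: [0.5385, -0.1363, 0.018]
ft_force: [-11.9, 1.5, 2.5]
```

```bash
python3 -m jog '[[[2.2,0,0.2,0,0,0,20],[4.1,0,0.8,0,0,0,20],[6,0,1.4,0,0,0,20],[7.9,0,2.1,0,0,0,20],[9.8,0,2.8,0,0,0,20],[9.8,0,2.8,0,0,0,20]]]' | egrep 'pos|ft|grip';python3 -m jog '[[[2,0,0.4,0,0,0,20],[4,0,1,0,0,0,20],[6,0,1.6,0,0,0,20],[7,0,2,0,0,0,20],[7,0,2,0,0,0,20]]]' | egrep 'pos|ft|grip'; python3 w.py w8
```

```text
position: [0.5487, -0.1371, 0.0184]
ft_force: [-6.8, 0.2, -3.3]
grip_width: 0.342
grip_force: 45.0
position: [0.5614, -0.1383, 0.0224]
ft_force: [-0.9, -0.5, -1.8]
grip_width: 0.343
grip_force: 45.0
30.2 [ 0.5614 -0.1383  0.0224] [[0.936, -0.088, 0.341], [-0.083, -0.996, -0.029], [0.342, -0.001, -0.94]] F [-0.9 -0.5 -1.8] w 29.9 gf 45.0
knob 1243 [305. 139.] z 0.092 rect [ 608.7 -151. ] [10.6 24.5] 84.9
knob 1574 [ 95. 208.] z 0.093 rect [590.5 -74.2] [13.1 23.2] 84.9
knob 1607 [472. 207.] z 0.093 rect [ 578.7 -207.8] [13.2 23.2] 84.9
block 798 [195. 132.] z 0.021 rect [639.6 -85.4] [75.9  4.9] 85.0
block 645 [373. 133.] z 0.021 rect [ 628.8 -208.1] [79.5  4.9] 85.0
block 1087 [222. 215.] z 0.021 rect [ 588.4 -105.1] [27.1 14.7] 85.0
block 1120 [342. 215.] z 0.021 rect [ 581.9 -175.2] [27.7 15.3] 85.0
```

View pics/w8.png

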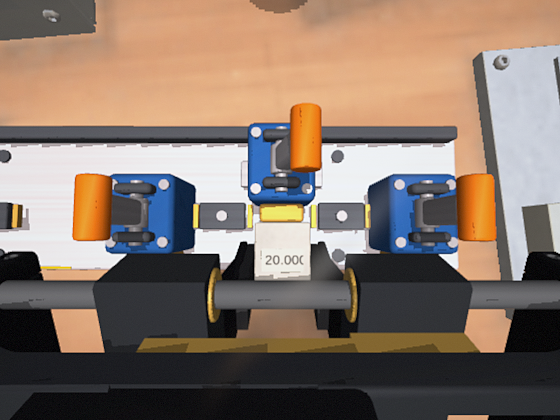

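The unit has moved back 26 mm to the bar and is clear of the clips. I'll retreat straight back and set the block flat on the table.

```bash
python3 -m jog '[[[-19,0,-7,0,0,0,20],[-38,0,-14,0,0,0,20],[-57,0,-20.5,0,0,0,20],[-81,0,-29.5,0,0,0,20],[-81,0,-29.5,0,0,0,20],[-81,0,-29.5,0,0,0,20]]]' | egrep 'pos|ft|grip'; python3 -c "
from h import *
shift_t([.475,-.131,.0075])"
```

```text
position: [0.4763, -0.1313, 0.0232]
ft_force: [1.3, 0.6, -1.5]
grip_width: 0.342
grip_force: 45.0
shift [-6.7 -0.2 14.3] turn [ 0.04 -0.17  0.01]
```

```bash
python3 -m jog '[[[-3,0,7,0,0,0,20],[-5,0,11,0,0,0,20],[-6.7,0,14.3,0,0,0,20],[-6.7,0,14.3,0,0,0,20]]]' | egrep 'pos|ft|grip'; for i in 1 2 3; do python3 -m jog '[[[-0.3,0,0.9,0,0,0,20],[-0.3,0,0.9,0,0,0,20]]]' | egrep 'pos|ft'; done
```

```text
position: [0.4743, -0.1303, 0.0062]
ft_force: [-0.6, 0.6, -1.5]
grip_width: 0.343
grip_force: 45.0
position: [0.4745, -0.1304, 0.006]
ft_force: [-4.3, 2.1, 7.5]
position: [0.4749, -0.1305, 0.006]
ft_force: [-10.1, 3.2, 18.8]
position: [0.475, -0.1305, 0.0059]
ft_force: [-19.5, 5.6, 35.7]
```

On the table. I'll relieve the pressure, open and back off.

```bash
python3 -m jog '[[[0.7,0,-2.0,0,0,0,20],[0.7,0,-2.0,0,0,0,20],[0.7,0,-2.0,0,0,0,60],[0.7,0,-2,0,0,0,60],[0.7,0,-2,0,0,0,60],[0.7,0,-2,0,0,0,60],[0.7,0,-2,0,0,0,60]]]' | egrep 'pos|ft|grip'; python3 -m jog '[[[0,0,-20,0,0,0,60],[0,0,-40,0,0,0,60],[0,0,-80,0,0,0,60],[0,0,-120,0,-7,0,60],[0,0,-160,0,-14,0,60],[0,0,-170,0,-20,0,60],[0,0,-170,0,-20,0,60]]]' | egrep 'pos|ft|grip'; python3 w.py w9;  python3 -c "
from h import *
shift([.610,-.142,.13])"
```

```text
position: [0.4738, -0.1305, 0.0057]
ft_force: [0.1, 0.3, 0.7]
grip_width: 0.664
grip_force: 0.0
position: [0.4194, -0.1259, 0.1677]
ft_force: [0.8, -0.3, -0.5]
grip_width: 0.691
grip_force: 0.0
33.25 [ 0.4194 -0.1259  0.1677] [[0.996, -0.086, 0.004], [-0.086, -0.996, 0.0], [0.004, -0.001, -1.0]] F [ 0.8 -0.3 -0.5] w 60.1 gf 0.0
block 520 [243.  13.] z 0.021 rect [ 586.6 -105.4] [27.2 14.7] 83.8
block 489 [322.  12.] z 0.021 rect [ 581.1 -175.5] [25.6 13.2] 85.0
block 1220 [282. 140.] z 0.021 rect [ 474.2 -131. ] [28.9 38.4] 85.0
shift [193.3  -0.   36.1] turn [-0.11 -0.13  0.09]
```

View pics/w9.png

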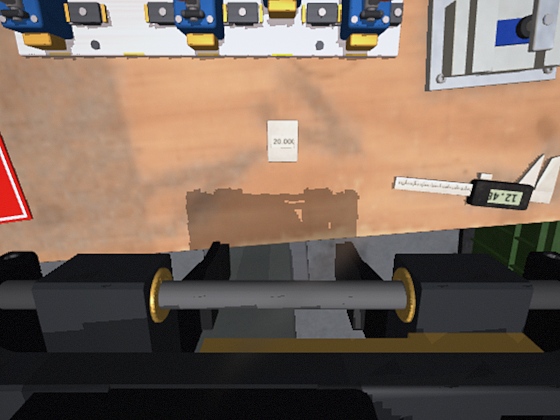

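The block lies flat at (474, -131), at pixel (282,140). Now over the worn unit, checking the alignment before descending.

```bash
python3 -m jog '[[[40,0,0,0,0,0,48],[80,0,0,0,0,0,48],[120,0,0,0,0,0,48],[160,0,0,0,0,0,48],[195,0,10,0,0,0,48],[195,0,25,0,0,0,48],[195,0,36,0,0,0,48],[195,0,36,0,0,0,48]]]' | egrep 'pos|ft'; python3 w.py w10;  python3 -c "
from h import *
shift([.612,-.142,.028])"
```

```text
position: [0.6067, -0.1422, 0.1263]
ft_force: [-1.0, 0.7, -0.3]
34.1 [ 0.6067 -0.1422  0.1263] [[0.996, -0.087, -0.006], [-0.087, -0.996, 0.002], [-0.006, -0.001, -1.0]] F [-1.   0.7 -0.3] w 48.1 gf 0.0
knob 569 [295. 226.] z 0.093 rect [ 611.6 -151.3] [10.7 24.9] 85.3
knob 181 [186. 252.] z 0.092 rect [593.7 -73.5] [11.2 24.4] 86.7
knob 132 [382. 249.] z 0.092 rect [ 590.9 -209.8] [ 7.2 11. ] 2.9
block 1716 [376.  16.] z 0.021 rect [ 745.1 -225.8] [59.7 29.8] 85.0
block 222 [492.   4.] z 0.02 rect [ 748.5 -317. ] [25.5  7.3] 85.0
block 775 [496. 144.] z 0.017 rect [ 639.1 -332.4] [32.8 58.6] 89.7
block 815 [302. 173.] z 0.021 rect [ 634.3 -149.7] [199.1   6.3] 85.5
block 258 [483. 218.] z 0.02 rect [ 578.2 -322.8] [ 3.8 77.8] 0.3
block 737 [282. 324.] z 0.021 rect [ 480.8 -131.5] [29.6 32.4] 85.0
shift [  4.5  -0.8 100.1] turn [-0.03  0.18  0.03]
```

View pics/w10.png

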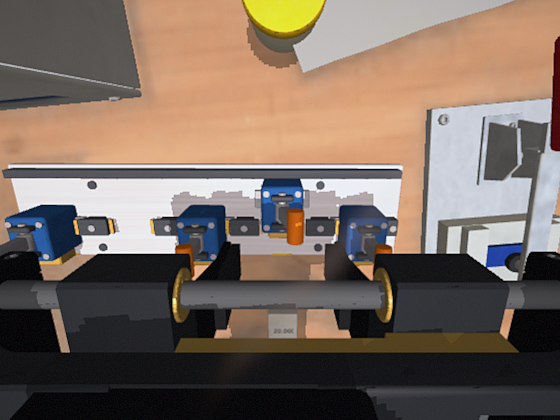

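The unit, at column 282, is centred between the fingers. Descend, grip and lift slightly.

```bash
python3 -m jog '[[[4.5,0,0,0,0,0,48],[4.5,-0.5,25,0,0,0,48],[4.5,-0.5,50,0,0,0,48],[4.5,-0.5,75,0,0,0,48],[4.5,-0.5,92,0,0,0,48],[4.5,-0.5,100,0,0,0,48],[4.5,-0.5,100,0,0,0,48]]]' | egrep 'pos|ft';python3 -m jog '[[[0,0,0,0,0,0,40],[0,0,0,0,0,0,25],[0,0,0,0,0,0,25],[0,0,0,0,0,0,25],[0,0,0,0,0,0,25],[0,0,0,0,0,0,25]]]' 50 | egrep 'pos|ft|grip'
```

```text
position: [0.6143, -0.1426, 0.0292]
ft_force: [0.7, -0.6, -0.2]
position: [0.6156, -0.1426, 0.0308]
ft_force: [-0.4, 0.4, 5.6]
grip_width: 0.385
grip_force: 50.0
```

```bash
python3 -m jog '[[[0,0,-10,0,0,0,25],[0,0,-25,0,0,0,25],[0,0,-45,0,0,0,25],[0,0,-65,0,0,0,25],[0,0,-70,0,0,0,25],[0,0,-70,0,0,0,25],[0,0,-70,0,0,0,25]]]' | egrep 'pos|ft|grip'; python3 w.py w11|head -3; python3 -c "
from h import *
shift([.500,-.13,.10]); shift([.468,.248,.10])"
```

```text
position: [0.6139, -0.1426, 0.0987]
ft_force: [-1.0, -0.2, -4.2]
grip_width: 0.381
grip_force: 50.0
36.15 [ 0.6139 -0.1426  0.0987] [[0.996, -0.088, -0.001], [-0.088, -0.996, 0.001], [-0.001, -0.001, -1.0]] F [-1.  -0.2 -4.2] w 33.2 gf 50.0
block 2054 [387.  17.] z 0.021 rect [ 744.8 -226.3] [55.9 28.8] 85.0
block 204 [516.   3.] z 0.02 rect [ 748.5 -315.6] [22.9  5.9] 85.0
shift [-114.4   -2.5   -1.4] turn [-0.05  0.12  0.01]
shift [-179.5 -376.2   -1. ] turn [-0.05  0.12  0.01]
```

View pics/w11.png

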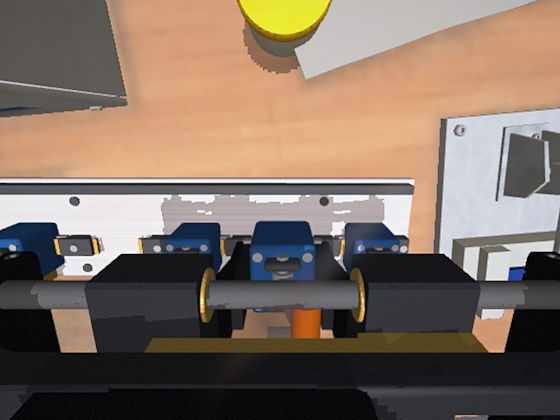

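The unit hangs upright in the grip. I'll carry it back, then left over the mat.

```bash
python3 -m jog '[[[-25,0,0,0,0,0,25],[-55,0,0,0,0,0,25],[-85,0,0,0,0,0,25],[-115,-2,0,0,0,0,25],[-120,-30,0,0,0,0,25],[-125,-60,0,0,0,0,25],[-130,-90,0,0,0,0,25],[-135,-120,0,0,0,0,25],[-140,-150,0,0,0,0,25],[-145,-180,0,0,0,0,25]]]' | egrep 'pos|grip'; python3 -m jog '[[[-5,-30,0,0,0,0,25],[-10,-60,0,0,0,0,25],[-15,-90,0,0,0,0,25],[-20,-120,0,0,0,0,25],[-25,-150,0,0,0,0,25],[-30,-175,0,0,0,0,25],[-34,-190,0,0,0,0,25],[-34,-196,0,0,0,0,25],[-34,-196,0,0,0,0,25],[-34,-196,0,0,0,0,25]]]' | egrep 'pos|grip'
python3 - <<'E'
from h import *
st(); d=cam("wrist"); save(d,"w12"); I=d["image"]; hsv=cv2.cvtColor(I,cv2.COLOR_RGB2HSV)
d2=cam("scene"); save(d2,"s2"); shift([.468,.248,.0265])
E
```

```text
position: [0.4851, 0.0506, 0.0988]
grip_width: 0.387
grip_force: 50.0
position: [0.4696, 0.2464, 0.0993]
grip_width: 0.386
grip_force: 50.0
38.2 [0.4696 0.2464 0.0993] [[0.996, -0.089, -0.001], [-0.089, -0.996, -0.0], [-0.001, 0.001, -1.0]] F [ 0.2 -1.  -2.5] w 33.6 gf 50.0
shift [-2.  -1.7 73. ] turn [ 0.02  0.01 -0.1 ]
```

View pics/w12.png

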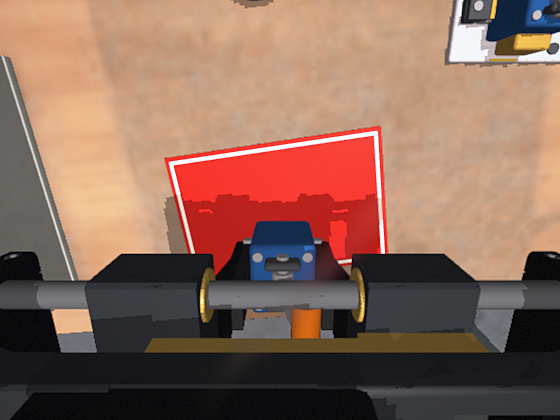

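The unit is over the mat and well inside the line. Lower it.

```bash
python3 -m jog '[[[-1,-1,15,0,0,0,25],[-2,-1.5,35,0,0,0,25],[-2,-1.5,50,0,0,0,25],[-2,-1.5,60,0,0,0,25],[-2,-1.5,67,0,0,0,25],[-2,-1.5,70,0,0,0,25],[-2,-1.5,70,0,0,0,25]]]' | egrep 'pos|ft|grip'; for i in 1 2 3; do python3 -m jog '[[[0,0,1,0,0,0,25],[0,0,1,0,0,0,25]]]' | egrep 'pos|ft'; done
```

```text
position: [0.4676, 0.2495, 0.0296]
ft_force: [-0.2, -0.4, -2.5]
grip_width: 0.384
grip_force: 50.0
position: [0.4681, 0.2497, 0.0293]
ft_force: [-0.2, 0.8, -3.4]
position: [0.4677, 0.2494, 0.0279]
ft_force: [0.2, 0.5, -3.5]
position: [0.4676, 0.2494, 0.0267]
ft_force: [-0.1, 0.6, -2.6]
```

```bash
for i in 1 2 3; do python3 -m jog '[[[0,0,0.7,0,0,0,25],[0,0,0.7,0,0,0,25]]]' | egrep 'pos|ft'; done
```

```text
position: [0.4676, 0.2494, 0.026]
ft_force: [-0.4, -0.2, -2.7]
position: [0.4676, 0.2495, 0.0258]
ft_force: [-1.8, -0.6, 2.9]
position: [0.4677, 0.2495, 0.0258]
ft_force: [-3.9, -2.7, 8.3]
```

Touched down. Release, rise and check.

```bash
python3 -m jog '[[[0,0,-0.7,0,0,0,25],[0,0,-0.7,0,0,0,38],[0,0,-0.7,0,0,0,42],[0,0,-0.7,0,0,0,50],[0,0,-0.7,0,0,0,50],[0,0,-0.7,0,0,0,50]]]' | egrep 'pos|ft|grip'; python3 -m jog '[[[0,0,-15,0,0,0,50],[0,0,-30,0,0,0,50],[0,0,-60,0,0,0,50],[0,0,-100,0,0,0,50],[-20,0,-140,0,0,0,50],[-40,0,-170,0,0,0,50],[-40,0,-190,0,0,0,50],[-40,0,-190,0,0,0,50],[-40,0,-190,0,0,0,50]]]' | egrep 'pos|ft|grip'; python3 m.py | egrep 'knob|mat|\[\[|block (9|1[01])|blue (17|9)|jar'
python3 - <<'E'
from h import *
a=cam("scene");b=cam("side");w=cam("wrist")
c=lambda d,y,x:cv2.resize(d["image"][y:y+200,x:x+260,::-1],(400,308))
cv2.imwrite("pics/fin.png",np.vstack([np.hstack([c(a,160,150),c(b,130,150)]),cv2.copyMakeBorder(cv2.resize(w["image"][:,:,::-1],(388,291)),0,0,0,412,0)]))
E
```

```text
position: [0.4677, 0.2495, 0.0254]
ft_force: [0.2, 1.0, 0.2]
grip_width: 0.567
grip_force: 0.0
position: [0.4281, 0.2528, 0.2162]
ft_force: [0.5, -0.4, 0.1]
grip_width: 0.573
grip_force: 0.0
scene knob 16 [320.2 190.8] med [ 0.577 -0.207  0.091] min [ 0.568 -0.211  0.088] max [ 0.588 -0.203  0.093]
scene knob 16 [284.5 203.5] med [ 0.587 -0.067  0.091] min [ 0.581 -0.073  0.088] max [ 0.599 -0.063  0.093]
scene knob 19 [243.7 217.8] med [0.6   0.073 0.092] min [0.592 0.066 0.086] max [0.61  0.077 0.094]
scene knob 33 [223.9 265.1] med [0.459 0.244 0.085] min [0.45  0.239 0.081] max [0.471 0.247 0.087]
scene blue 17 [240.6 232.6] med [0.604 0.084 0.049] min [0.593 0.076 0.047] max [0.615 0.088 0.051]
scene blue 170 [177.2 254.3] med [0.657 0.251 0.031] min [0.634 0.228 0.028] max [0.679 0.274 0.033]
scene mat 1298 [221.  297.2] med [0.458 0.273 0.002] min [ 0.42   0.172 -0.   ] max [0.513 0.325 0.004]
[[0.425, 0.167, 0.003], [0.52, 0.178, 0.003], [0.436, 0.243, 0.003], [0.46, 0.279, 0.003], [0.517, 0.247, 0.003], [0.511, 0.329, 0.003], [0.415, 0.321, 0.003]]
matrect ((468.334564208984
[... 584 characters left out ...]
0.072  0.093]
side knob 17 [295.1 241.6] med [ 0.575 -0.216  0.09 ] min [ 0.569 -0.219  0.087] max [ 0.585 -0.212  0.092]
side blue 178 [296.1 260.6] med [ 0.575 -0.227  0.04 ] min [ 0.56  -0.231  0.018] max [ 0.591 -0.209  0.051]
side mat 502 [211.8 190.2] med [0.474 0.22  0.001] min [ 0.421  0.175 -0.001] max [0.516 0.316 0.005]
[[0.51, 0.32, 0.003], [0.464, 0.216, 0.003], [0.431, 0.256, 0.003], [0.448, 0.318, 0.003], [0.417, 0.317, 0.003], [0.425, 0.171, 0.003], [0.519, 0.175, 0.003]]
matrect ((467.8822326660156, 245.65579223632812), (93.4786605834961, 147.5625), 3.2567663192749023)
side jar 215 [351.3 219.1] med [ 0.758 -0.162  0.069] min [ 0.735 -0.184  0.065] max [ 0.783 -0.135  0.071]
```

View pics/fin.png

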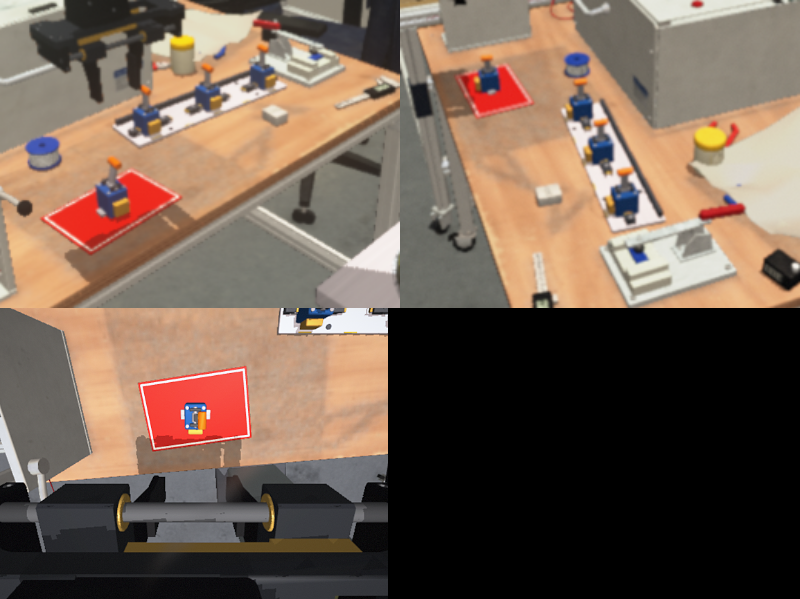

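The worn unit stands upright inside the white line, with about 15 mm from its pad to the line. The three good units are still in place, the block lies flat, and the spool and jar are unmoved with the caliper clear of every move.

```bash
python3 -c "
from bench import ctrl
print(ctrl.close_job())"
```

```text
the job is handed in; nothing more can be done
None
```

I rocked all four units and found one worn, at slot -70 mm; I knocked it out with the steel block and stood it upright inside the white line, left the other three in the rack with the block flat on the table, and handed the job in (no verdict was returned).

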